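Set the gap of the slab roller

ROBOT

A 7-joint arm with a two-finger parallel gripper is mounted at the origin on the work surface. World frame = base frame: x ahead of the robot, y to its left, z up, the work surface at z = 0. Lengths are in m, angles in degrees, forces in N, time in s.
With the tool pointing down it reaches from about 0.425 to 0.825 m from the base axis. Payload 3.6 kg.
Tool frame: the origin (TCP) lies at the very end of the fingers, on their centre line; the grasp point (between the pads) lies 19 mm behind it; z points along the fingers, y is the direction in which the jaws open and shut (so a half turn about z gives the same grasp; the last joint's range is limited). The gripper opens to 85 mm and grips with 20 to 120 N. Pads are 22 mm wide; open, the fingers measure 114 mm over their backs; the gripper's body (76 mm by 85 mm) begins 54 mm behind the grasp point. The pads swing forward as they close: fully open they stand 13 mm farther back than shut.
Start: joints at [73.31, 35.231, -0.722, 81.555, 0.464, 63.22, -2.315], TCP at [0.17, -0.627, 0.199] pointing down, gripper open.
Joint ranges: [-178.69, 178.69], [-17.37, 117.87], [-77.05, 75.6], [15.02, 138.74], [-78.02, 258.01], [0.78, 113.62], [-162.83, 162.83]. Speed limits (degrees/s): [159.86, 159.86, 180, 180, 180, 180, 180].

INTERFACE

Orientations are given as [roll, pitch, yaw] about the fixed x, y, z axes, in that order (R = Rz(yaw) Ry(pitch) Rx(roll)).
In Python, from plant import * gives the robot as it stands.
- The arm moves only by the shell command python3 -m creep 'ROWS' [OPENING]. ROWS is JSON, a list of rows, each an object of numbers: "tx", "ty", "tz": the shift along the tool's x, y, z in cm; "ax", "ay", "az": the turn, a rotation vector about the tool's x, y, z in degrees. In form: [{"tx": .., "ty": .., "tz": .., "ax": .., "ay": .., "az": ..}, ...]. A call has 1 to 8 rows; each row is the pose to reach, as a shift and turn from the pose commanded when the call began, along the tool's axes at that moment; what a row does not reach only later rows make up. A row lasts 1/8 s, in which the tool goes at most 62.5 mm and 10.7 degrees, less where a joint would pass 70% of its speed; a pose out of reach is approached as far as the arm can. A call with a gripper value outside its range is refused whole. OPENING is the opening, from 0 (shut) to 1 (fully open), set as the call begins (- or left out, the last holds). The fingers move at their own pace and stop on an object; the grip force is fixed at half the most. Time passes only in rows, so rows that repeat a pose let the fingers close. It gives the time, the measured TCP pose, the force and the opening at its end, in the units of the state.
- state(): the state, without advancing time (a new reading comes with each control period).
- read_camera(name): name is "scene" or "top" or "wrist"; returns the picture (420x560x3 uint8, red, green, blue); there is no depth.
- camera_info(name): a dict with "fov_y" (degrees; the focal length in pixels is half the picture's height over the tangent of half this angle, whatever the lens; pixels are square), "cx", "cy" (the principal point, pixels), "rvec" (rotation vector, rad) and "tvec" (3), from world to camera coordinates, as OpenCV has them. Camera axes: x right, y down, z forward; pixel columns grow to the right and rows downward; lengths in m; the calibration is good to about 2 mm. A picture is of the moment at which its call begins: read the wrist's pose just before it. camera_info takes no time and is no camera call; for the wrist camera it gives the pose at the moment of the call.
- job_done(): hands the job in, once; it reports no verdict.
The state is a dict: "time": time; "q": joint angles; "joint_vel": joint speeds; "joint_efforts": joint torques, N m; "eef_pos": TCP position; "tcp_rot": TCP orientation; "ft_force": force on the tool from outside, world axes, zero at the start; "ft_torque": the same for the moment, N m; "finger_gap": finger opening in m.
Only numpy, scipy, OpenCV 4.12 (cv2) and the standard library are available. Lean on these libraries where they do the work, as an engineer would, in place of code of your own. Each camera call takes 0.05 s, during which the arm holds its last target.

TASK

Set the gap of the bench slab roller: take the crank on top of its end frame and wind the screw in, clockwise seen from above, until you feel it bottom, without forcing it. Then back it off a quarter of a turn, let go and leave it there. Leave everything else on the bench where it is.

Things in the scene. Friction and masses are not known exactly. Their poses are not given: they have to be found in the camera images.
- roller: bench slab roller, fixed to the table: plywood bed 240 x 370 mm, its top 35 mm above the table, a steel roller over it and two grey end frames 105 mm high, 280 mm apart. Origin at table height straight below the crank screw's axis, in the middle of the frame that carries the crank; y points along the roller to the other frame, z up.
- crank: steel crank on top of one end frame, on the upright adjusting screw. Origin on the screw's axis, 118 mm above the table; x points along the arm to the handle, z up. Arm and hub lie 118 to 136 mm above the table (centre boss to 140). Clockwise from above winds the screw in. It keeps its height, stays where it is left, and backs out at most 5.9 rad from the bottom.
- screw_top (a point): centre of the screw's top, on its axis, 140 mm above the table. The screw starts 1.9 to 3.9 rad (0.3 to 0.62 turn) out from its bottom, turns with about 0.12 N m (2 N at the handle), and at the bottom meets a hard stop. Where that is differs each time, is not marked and can only be felt.
- crank_pin (a point): middle of the crank's upright round wooden handle, the place to grip: 60 mm from the screw's axis, 159 mm above the table. The handle is 18 mm thick (21 mm at its top rim), spans 133 to 183 mm above the table, and spins freely on the crank, so a gripper holding it need not turn with it.
- insert_mark (a point): point on the rim of the round dark steel insert (68 mm wide, 9 mm high, on the frame's top under the crank) that carries the screw, 28 mm from the axis, at a different angle each time. Only friction holds the insert: forcing the bottomed screw with over about 0.9 N m (15 N at the handle) makes it slip round and spoils the setting; it must stay still.
- foot_mark (a point): centre of the underside of the screw's round steel foot (26 mm wide, 12 mm high), inside the crank's end frame under its top bridge. Backing the screw out lifts it 1 mm per turn: far too little to read the setting from measured positions.
- frame_mark (a point): fixed point of the roller, on the screw's axis 75 mm above the table, at which foot_mark stands exactly when the screw is bottomed.
- batten: loose wooden strip, 22 x 200 x 10 mm, lying on the roller's bed; origin: centre of its underside
- test_cup: small bisque cup, 48 mm wide and 45 mm high, standing on the roller's bed; origin: centre of its underside
- loop_tool: wooden-handled wire loop tool, about 165 mm long, 14 mm high, lying on the table near the crank's end frame; origin at table height about the middle of its length
- small_pot: terracotta pot, 70 mm wide and 65 mm high, standing on the table near the crank's end frame; origin: centre of its underside
- bowl: white plastic bowl, 130 mm wide and 55 mm high, on the table; origin: centre of its underside
- mould: plaster mould half, 150 x 130 x 60 mm, with a round hollow, on the table; origin: centre of its underside
- brush: brush lying on the table; origin on its underside
- jar: amber glass jar, 64 mm wide and 85 mm high, on the table; origin: centre of its underside

How it is judged:
By the outcome, as a careful person would: the job done as asked, in the order asked, and still so for the second after the job is handed in, with the robot touching nothing.
It also fails if it takes over 54 s, if anything falls off the work surface, if the arm or the gripper's body presses on something with over 40 N, if the wrist force passes 120 N, or if a joint passes its speed limit or range.

## Working session

There is one attempt and no reset: what is moved stays moved. The work goes in short steps, Python scripts to look and compute and a shell command to move; the robot and the scene stay as the last step left them, time stands still between calls to the robot, and variables do not carry over. Pictures are saved under pics/ and viewed, and the job is handed in when it is done.

```bash
ls; mkdir -p pics; python3 - <<'E'
from plant import *
import cv2
print(state())
for n in ["scene","top","wrist"]:
    print(n,camera_info(n)); cv2.imwrite(f"pics/{n}0.png",read_camera(n)[:,:,::-1])
E
```

```text
pics
{'time': 0.0, 'q': array([73.30967765, 35.28777944, -0.72159669, 81.64247033,  0.46258208,
       63.21849735, -2.31522782]), 'joint_vel': array([-0.0287277 ,  0.0017707 , -0.01805653, -0.0171421 ,  0.00013503,
        0.00265192, -0.06441719]), 'joint_efforts': array([-4.09033601e-04, -4.69219923e+01,  2.59320829e-01, -1.71034384e+01,
        9.96684859e-03,  9.51069145e-03,  1.09123326e-05]), 'eef_pos': array([ 0.16989679, -0.62652153,  0.19804831]), 'tcp_rot': array([-1.79854106e+02,  1.47644091e-03,  1.51736123e+01]), 'ft_force': array([-0.03523155, -0.01776246, -0.68695017]), 'ft_torque': array([0.01000401, 0.00873637, 0.02890927]), 'finger_gap': 0.08502424834729805}
scene {'fov_y': 44.9452941073551, 'cx': 277.36521023111925, 'cy': 210.45287475638273, 'rvec': array([ 1.0798938 ,  2.38449439, -1.02649724]), 'tvec': array([ 0.37664313, -0.2181697 ,  1.81150094])}
top {'fov_y': 55.79471128543504, 'cx': 280.94373815433636, 'cy': 207.9370923442579, 'rvec': array([ 2.15218073, -2.16473758,  0.1654612 ]), 'tvec': array([-0.00172408,  0.55863435,  1.12307831])}
wrist {'fov_y': 60.16002332017339, 'cx': 286.10604659239414, 'cy': 209.38663142762863, 'rvec': array([-2.32018927,  1.77538126,  0.23918272]), 'tvec': array([-0.64931917, -0.03342504,  0.37757527])}
```

View pics/scene0.png

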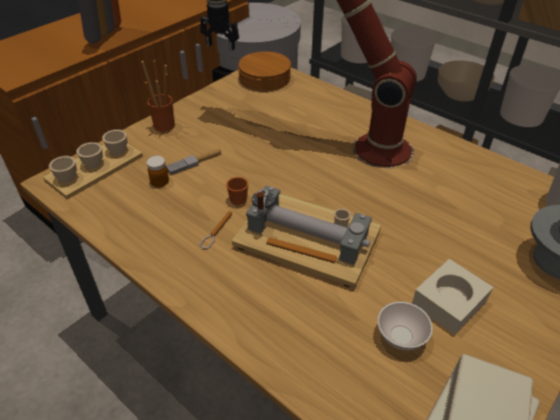

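View pics/top0.png

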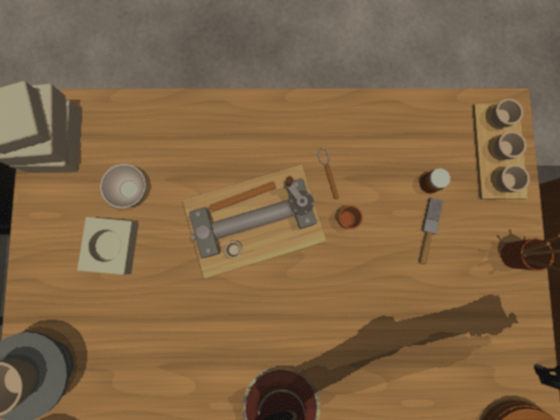

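View pics/wrist0.png

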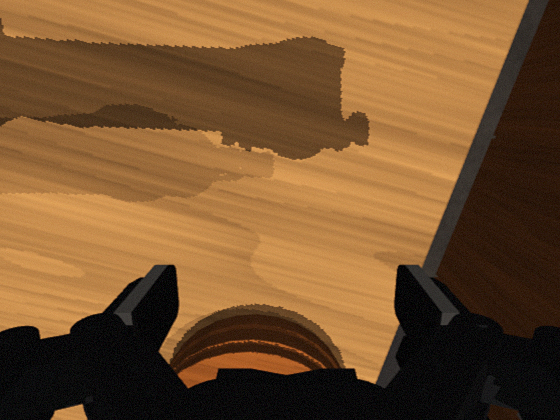

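The crank is on the right-hand end frame in the top view: hub near (303,201), handle near (290,182). The pot is at (348,217) and the loop tool at (328,175). I'll enlarge these.

```bash
cat > h.py <<'E'
import numpy as np, cv2
from scipy.spatial.transform import Rotation as Ro
def ray(ci,u,v,z):
    f=210/np.tan(np.radians(ci["fov_y"]/2)); R=Ro.from_rotvec(ci["rvec"]).as_matrix(); t=ci["tvec"]
    d=R.T@np.array([(u-ci["cx"])/f,(v-ci["cy"])/f,1]); c=-R.T@t
    return c+d*(z-c[2])/d[2]
def proj(ci,p):
    f=210/np.tan(np.radians(ci["fov_y"]/2)); R=Ro.from_rotvec(ci["rvec"]).as_matrix()
    q=R@np.array(p)+ci["tvec"]; return q[:2]/q[2]*f+[ci["cx"],ci["cy"]]
def crop(src,dst,x0,y0,w,h,s):
    im=cv2.imread(src)[y0:y0+h,x0:x0+w]; im=cv2.resize(im,None,fx=s,fy=s,interpolation=cv2.INTER_CUBIC); cv2.imwrite(dst,im)
E
python3 -c "
from h import *
crop('pics/top0.png','pics/top0c.png',265,155,100,75,8)
crop('pics/scene0.png','pics/scene0c.png',220,165,100,75,8)"
```

```text
(no output)
```

View pics/top0c.png

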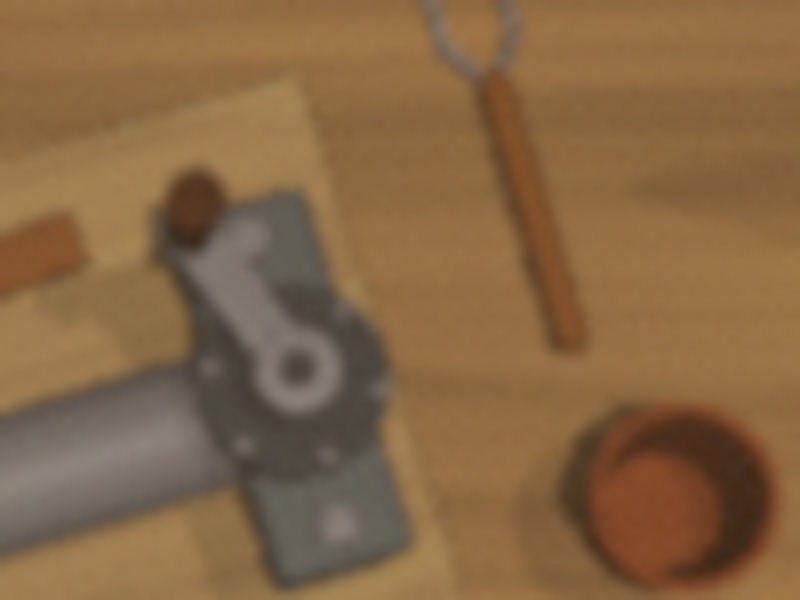

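View pics/scene0c.png

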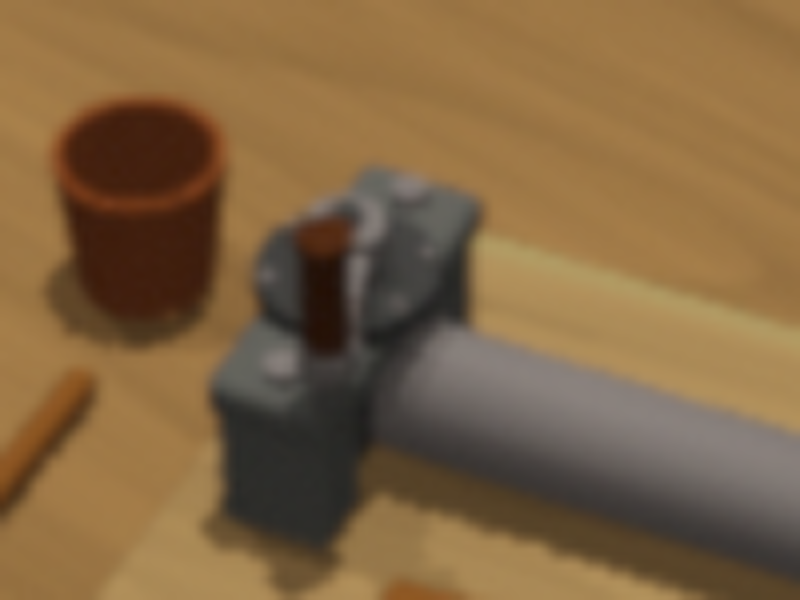

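Crop: screw top at about (299,369), which is full-image (302.4,201.1). Handle top centre is at about (196,200), full-image (289.5,180.0). In the scene crop, handle top is (324,235), giving (260.5,194.4), and boss is (362,215), giving (265.2,191.9).

```bash
python3 - <<'E'
from plant import *
from h import *
t=camera_info("top");s=camera_info("scene")
S=ray(t,302.4-.06,201.1,.14);H=ray(t,289.5,180,.183)
print("S",S,ray(s,265.2,191.9,.14)); print("H",H,ray(s,260.5,194.4,.183))
d=(H-S)[:2];print(np.hypot(*d),np.degrees(np.arctan2(d[1],d[0])))
for u,v in [(206,247),(302.4,201.1)]: pass
print("other frame boss",ray(t,203,232,.12))
print("pot",ray(t,265+680/8,155+495/8,.065), "loop",ray(t,265+568/8,155+345/8,.01),ray(t,265+490/8,155+80/8,.01))
ci=camera_info("wrist");st=state()
R=Ro.from_rotvec(ci["rvec"]).as_matrix();print("wristcam",-R.T@ci["tvec"],st["eef_pos"]); 
T=Ro.from_euler("xyz",st["tcp_rot"],degrees=True).as_matrix();print("cam in tool",T.T@(-R.T@ci["tvec"]-st["eef_pos"]),"\n", T.T@R.T)
print("tool axes\n",T)
E
```

```text
S [ 0.56285227 -0.06063712  0.14      ] [ 0.56473541 -0.0518838   0.14      ]
H [ 0.61153326 -0.02510655  0.183     ] [ 0.61641303 -0.02111923  0.183     ]
0.0602682405218665 36.124417708679644
other frame boss [0.48308196 0.20644495 0.12      ]
pot [ 0.52821903 -0.20176292  0.065     ] loop [ 0.59157422 -0.1717565   0.01      ] [ 0.69402781 -0.14458965  0.01      ]
wristcam [ 0.23449942 -0.60978039  0.37237542] [ 0.1699787  -0.62673531  0.19827507]
cam in tool [ 0.06670729  0.00017896 -0.17410179] 
 [[-5.42388014e-04 -9.64804760e-01 -2.62966692e-01]
 [ 9.99999327e-01 -7.92864159e-04  8.46386526e-04]
 [-1.02509461e-03 -2.62966056e-01  9.64804541e-01]]
tool axes
 [[ 9.65129696e-01  2.61771632e-01 -5.32353271e-04]
 [ 2.61772173e-01 -9.65127784e-01  1.92113315e-03]
 [-1.08907708e-05 -1.99349793e-03 -9.99998013e-01]]
```

```bash
python3 -m creep '[{"tx":3,"ty":-2.4,"tz":-2},{"tx":7,"ty":-5.6,"tz":-4},{"tx":11.5,"ty":-9.2,"tz":-6},{"tx":16,"ty":-12.8,"tz":-6},{"tx":20.5,"ty":-16.3,"tz":-6},{"tx":25,"ty":-19.9,"tz":-6},{"tx":29.5,"ty":-23.5,"tz":-6},{"tx":34,"ty":-27.1,"tz":-6}]' 1
python3 -m creep '[{"tx":4.5,"ty":-3.6},{"tx":9,"ty":-7.2},{"tx":13.5,"ty":-10.8},{"tx":18,"ty":-14.4},{"tx":21.5,"ty":-17},{"tx":23.5,"ty":-18.7},{"tx":24.4,"ty":-19.4},{"tx":24.4,"ty":-19.4}]'
python3 - <<'E'
from plant import *
import cv2,pickle
s=state();c=camera_info("wrist");cv2.imwrite("pics/w1.png",read_camera("wrist")[:,:,::-1])
pickle.dump(c,open("w1.pkl","wb"));print(s)
E
```

```text
{'time': 0.15, 'q': array([73.30876908, 35.28080384, -0.72268651, 81.61690344,  0.46355284,
       63.21936387, -2.31564833]), 'joint_vel': array([-0.07184254, -0.11985997, -0.00437349, -0.24356602, -0.03075939,
       -0.0041417 ,  0.1367042 ]), 'joint_efforts': array([ 9.80637051e-04, -4.69662094e+01,  2.59705642e-01, -1.71251678e+01,
        1.00247056e-02,  7.07619954e-03,  4.12269856e-06]), 'eef_pos': array([ 0.1699787 , -0.62673531,  0.19827507]), 'tcp_rot': array([-1.79885781e+02,  6.23995204e-04,  1.51752427e+01]), 'ft_force': array([-0.66071435,  0.63906542,  0.35202716]), 'ft_torque': array([ 0.00800887, -0.06649363, -0.00203311]), 'finger_gap': 0.08570894385296247}schema error: expected keys tx, ty, tz, ax, ay, az
schema error: expected keys tx, ty, tz, ax, ay, az
```

View pics/w1.png

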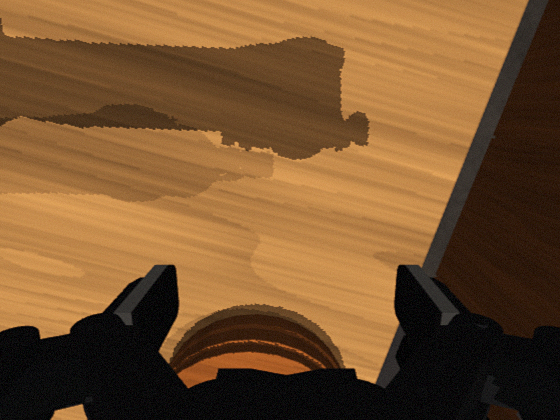

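The arm hasn't moved because every row needs all six keys. I'll resend with them.

```bash
python3 -m creep '[{"tx":3,"ty":-2.4,"tz":-2,"ax":0,"ay":0,"az":0},{"tx":7,"ty":-5.6,"tz":-4,"ax":0,"ay":0,"az":0},{"tx":11.5,"ty":-9.2,"tz":-6,"ax":0,"ay":0,"az":0},{"tx":16,"ty":-12.8,"tz":-6,"ax":0,"ay":0,"az":0},{"tx":20.5,"ty":-16.3,"tz":-6,"ax":0,"ay":0,"az":0},{"tx":25,"ty":-19.9,"tz":-6,"ax":0,"ay":0,"az":0},{"tx":29.5,"ty":-23.5,"tz":-6,"ax":0,"ay":0,"az":0},{"tx":34,"ty":-27.1,"tz":-6,"ax":0,"ay":0,"az":0}]' 1 && 
python3 -m creep '[{"tx":4.5,"ty":-3.6,"tz":0,"ax":0,"ay":0,"az":0},{"tx":9,"ty":-7.2,"tz":0,"ax":0,"ay":0,"az":0},{"tx":13.5,"ty":-10.8,"tz":0,"ax":0,"ay":0,"az":0},{"tx":18,"ty":-14.4,"tz":0,"ax":0,"ay":0,"az":0},{"tx":21.5,"ty":-17,"tz":0,"ax":0,"ay":0,"az":0},{"tx":23.5,"ty":-18.7,"tz":0,"ax":0,"ay":0,"az":0},{"tx":24.4,"ty":-19.4,"tz":0,"ax":0,"ay":0,"az":0},{"tx":24.4,"ty":-19.4,"tz":0,"ax":0,"ay":0,"az":0}]'
python3 - <<'E'
from plant import *
import cv2,pickle
s=state();c=camera_info("wrist");cv2.imwrite("pics/w2.png",read_camera("wrist")[:,:,::-1])
pickle.dump(c,open("w2.pkl","wb"));print(s)
E
```

```text
time: 1.2
eef_pos: [0.4281, -0.2752, 0.2593]
tcp_rot: [180.0, -0.0, 15.2]
ft_force: [0.4, -0.2, -0.4]
finger_gap: 0.0854
time: 2.2
eef_pos: [0.6119, -0.0258, 0.2589]
tcp_rot: [180.0, 0.0, 15.2]
ft_force: [-0.6, 0.1, 0.0]
finger_gap: 0.0854
{'time': 2.2, 'q': array([  6.29922814,  29.35414516,  -9.87889847,  82.75948823,
         5.20765288,  68.37756684, -79.06330217]), 'joint_vel': array([ 1.46378688, -0.83294065,  1.51192286,  0.88302619,  0.51433007,
        0.26619324,  0.21042595]), 'joint_efforts': array([-9.21932068e-01, -4.25508749e+01, -1.72448706e+00, -1.79241478e+01,
       -6.70607435e-02, -4.42264311e-02, -2.49763287e-02]), 'eef_pos': array([ 0.61185954, -0.02577242,  0.25891202]), 'tcp_rot': array([1.79994661e+02, 4.78445646e-02, 1.51958303e+01]), 'ft_force': array([-0.59665356,  0.11451996,  0.01200451]), 'ft_torque': array([-0.0242881 , -0.03007414, -0.00133322]), 'finger_gap': 0.08537835961630036}
```

View pics/w2.png

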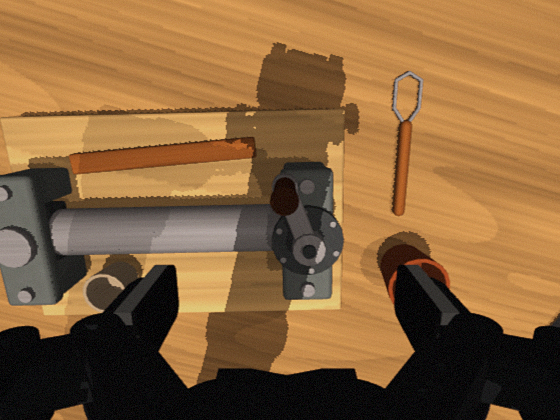

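```bash
python3 - <<'E'
from h import *; import pickle
crop('pics/w2.png','pics/w2c.png',250,155,100,75,8)
c=pickle.load(open('w2.pkl','rb'))
for p in [(.6115,-.0251,.183),(.6115,-.0251,.133),(.5629,-.0606,.14)]: print(proj(c,p))
E
```

```text
[284.48682817 207.61905011]
[284.67583095 192.32053686]
[309.51554465 257.24647109]
```

View pics/w2c.png

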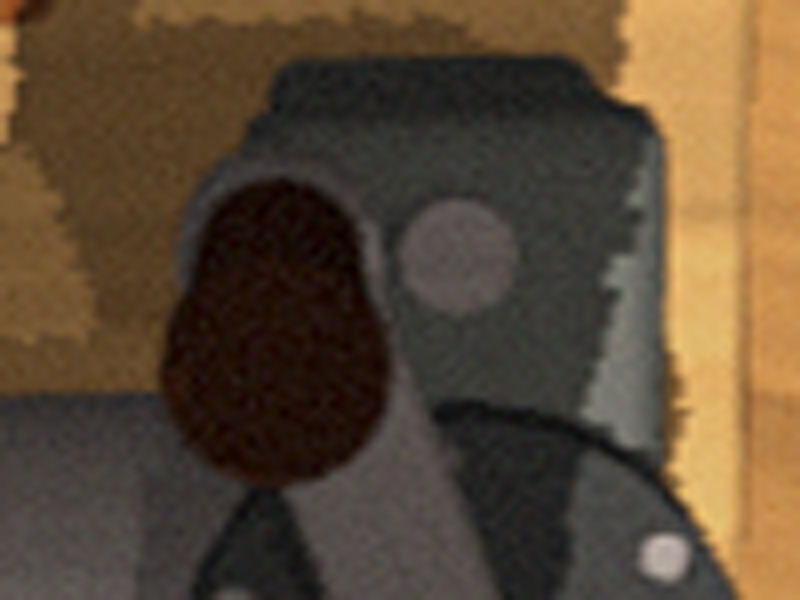

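```bash
python3 - <<'E'
from h import *; import pickle
crop('pics/w2.png','pics/w2d.png',270,195,100,75,8)
c=pickle.load(open('w2.pkl','rb'))
print(ray(c,284.6,201.4,.183))
E
```

```text
[ 0.61593726 -0.02398605  0.183     ]
```

View pics/w2d.png

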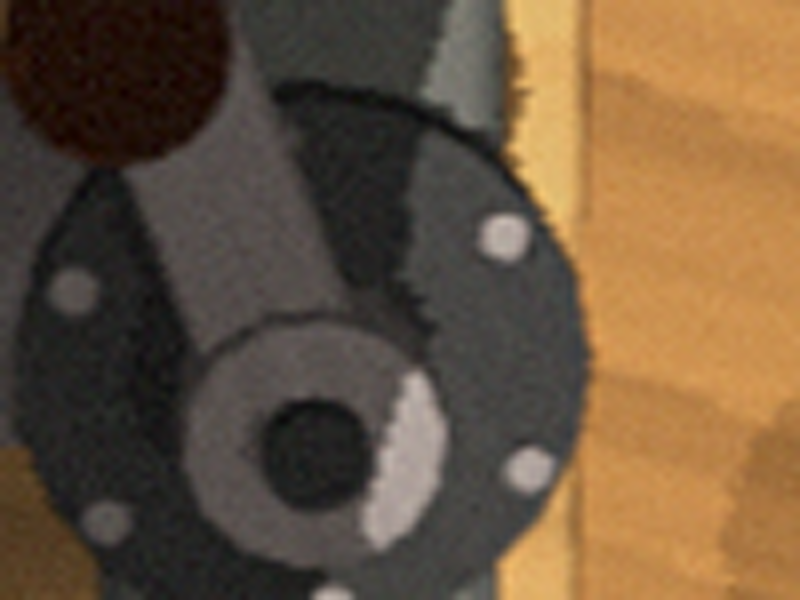

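Full-image handle top is (284.6,201.4) and screw top is (309.5,251.6). The wrist view puts both about 4.5 mm farther along tool x than the top camera does. I'll take the mean, go down and grip.

```bash
python3 -m creep '[{"tx":0.3,"ty":-0.1,"tz":2,"ax":0,"ay":0,"az":0},{"tx":0.3,"ty":-0.1,"tz":5,"ax":0,"ay":0,"az":0},{"tx":0.3,"ty":-0.1,"tz":8,"ax":0,"ay":0,"az":0},{"tx":0.3,"ty":-0.1,"tz":10,"ax":0,"ay":0,"az":0},{"tx":0.3,"ty":-0.1,"tz":11.5,"ax":0,"ay":0,"az":0},{"tx":0.3,"ty":-0.1,"tz":11.5,"ax":0,"ay":0,"az":0}]' 1
python3 - <<'E'
from plant import *
import cv2,pickle
s=state();c=camera_info("wrist");cv2.imwrite("pics/w3.png",read_camera("wrist")[:,:,::-1])
pickle.dump(c,open("w3.pkl","wb"));print(s['eef_pos'],s['ft_force'])
E
```

```text
time: 3.0
eef_pos: [0.6137, -0.0252, 0.1434]
tcp_rot: [-180.0, 0.1, 15.1]
ft_force: [-0.6, 0.6, 0.3]
finger_gap: 0.0857
[ 0.61372621 -0.02515794  0.14343036] [-0.55783036  0.62769713  0.2981072 ]
```

View pics/w3.png

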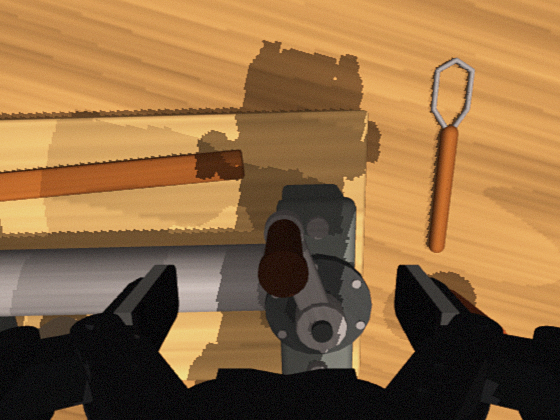

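```bash
python3 - <<'E'
from h import *; import pickle
c=pickle.load(open('w3.pkl','rb'))
print(ray(c,283.5,272,.183),ray(c,321,330,.14))
E
```

```text
[ 0.61734563 -0.02340594  0.183     ] [ 0.56909873 -0.05769629  0.14      ]
```

The handle top is at (283.5,272), centred between the open jaws and about 2–4 mm ahead along tool x. I'll nudge and close.

```bash
python3 -m creep '[{"tx":0.2,"ty":-0.05,"tz":0,"ax":0,"ay":0,"az":0},{"tx":0.2,"ty":-0.05,"tz":0,"ax":0,"ay":0,"az":0},{"tx":0.2,"ty":-0.05,"tz":0,"ax":0,"ay":0,"az":0},{"tx":0.2,"ty":-0.05,"tz":0,"ax":0,"ay":0,"az":0},{"tx":0.2,"ty":-0.05,"tz":0,"ax":0,"ay":0,"az":0},{"tx":0.2,"ty":-0.05,"tz":0,"ax":0,"ay":0,"az":0}]' 0
python3 - <<'E'
from plant import *
import cv2,pickle
s=state();c=camera_info("wrist");cv2.imwrite("pics/w4.png",read_camera("wrist")[:,:,::-1])
pickle.dump(c,open("w4.pkl","wb"));print(s)
E
```

```text
time: 3.8
eef_pos: [0.6167, -0.0229, 0.1447]
tcp_rot: [180.0, -0.0, 15.2]
ft_force: [-0.4, -0.0, 3.3]
finger_gap: 0.017
{'time': 3.8, 'q': array([  5.69850545,  35.55487785,  -9.29689353,  91.14063742,
         6.68682582,  53.80290738, -80.66991694]), 'joint_vel': array([ 0.0413149 ,  0.09183947,  0.15694889, -0.05943739, -0.00327502,
       -0.08551078, -0.05140555]), 'joint_efforts': array([-3.18339409e-02, -4.31651008e+01, -1.33340131e+00, -1.46641883e+01,
        7.06766441e-03, -1.88279813e-01, -1.81806612e-03]), 'eef_pos': array([ 0.6167455 , -0.02292258,  0.14473247]), 'tcp_rot': array([ 1.79987890e+02, -4.39661203e-02,  1.51740081e+01]), 'ft_force': array([-0.40793815, -0.02331369,  3.29430661]), 'ft_torque': array([0.00254032, 0.20815015, 0.02390584]), 'finger_gap': 0.017030703928857315}
```

View pics/w4.png

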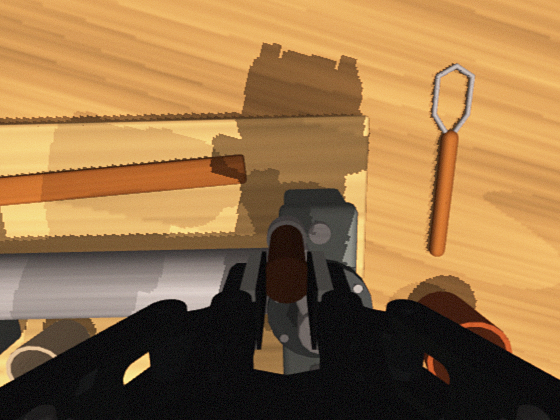

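```bash
python3 - <<'E'
import numpy as np
a0=20.4
def T(a0,l):
    print(a0)
    for a in l:
        r=np.radians(a);r0=np.radians(a0); print(a,"tx %.2f ty %.2f"%(6*(np.cos(r)-np.cos(r0)),-6*(np.sin(r)-np.sin(r0))))
T(20.4,[19,16,12,8,4,0,-2,-2])
E
```

```text
20.4
19 tx 0.05 ty 0.14
16 tx 0.14 ty 0.44
12 tx 0.25 ty 0.84
8 tx 0.32 ty 1.26
4 tx 0.36 ty 1.67
0 tx 0.38 ty 2.09
-2 tx 0.37 ty 2.30
-2 tx 0.37 ty 2.30
```

```bash
python3 -m creep '[{"tx":0.05,"ty":0.14,"tz":0,"ax":0,"ay":0,"az":0},{"tx":0.14,"ty":0.44,"tz":0,"ax":0,"ay":0,"az":0},{"tx":0.25,"ty":0.84,"tz":0,"ax":0,"ay":0,"az":0},{"tx":0.32,"ty":1.26,"tz":0,"ax":0,"ay":0,"az":0},{"tx":0.36,"ty":1.67,"tz":0,"ax":0,"ay":0,"az":0},{"tx":0.38,"ty":2.09,"tz":0,"ax":0,"ay":0,"az":0},{"tx":0.37,"ty":2.3,"tz":0,"ax":0,"ay":0,"az":0}]' 0
cat > g.py <<'E'
# prints angle & radial/tangential force; S estimate; exit 1 if cw-opposing force above limit
from plant import *; import numpy as np,sys
S=np.array([float(sys.argv[2]),float(sys.argv[3])]) if len(sys.argv)>3 else np.array([.5679,-.0578]); lim=float(sys.argv[1]) if len(sys.argv)>1 else 7
s=state();d=s['eef_pos'][:2]-S;th=np.arctan2(d[1],d[0]);r=np.hypot(*d);u=d/r;t=np.array([-u[1],u[0]]);f=s['ft_force']
print("t %.2f pos %s th %.2f al %.2f r %.2f Frad %.2f Ftan(ccw) %.2f Fz %.2f Mz %.3f gap %.4f"%(s['time'],np.round(s['eef_pos'],4),np.degrees(th),np.degrees(th)-15.17,r*1e3,f[:2]@u,f[:2]@t,f[2],s['ft_torque'][2],s['finger_gap']))
sys.exit(abs(f[:2]@t)>lim)
E
python3 g.py
```

```text
time: 4.72
eef_pos: [0.6264, -0.043, 0.1447]
tcp_rot: [-179.9, -0.1, 15.2]
ft_force: [-0.7, 2.1, 5.1]
finger_gap: 0.0172
t 4.72 pos [ 0.6264 -0.043   0.1447] th 14.16 al -1.01 r 60.30 Frad -0.17 Ftan(ccw) 2.24 Fz 5.12 Mz 0.012 gap 0.0172False
```

```bash
python3 - <<'E'
import numpy as np
def T(a0,l):
    print(a0)
    for a in l:
        r=np.radians(a);r0=np.radians(a0); print(a,"tx %.2f ty %.2f"%(6*(np.cos(r)-np.cos(r0)),-6*(np.sin(r)-np.sin(r0))))
T(-2,[-5,-10,-15,-20,-25,-30,-35,-40]);T(-40,[-45,-50,-55,-60,-64,-66,-68])
E
```

```text
-2
-5 tx -0.02 ty 0.31
-10 tx -0.09 ty 0.83
-15 tx -0.20 ty 1.34
-20 tx -0.36 ty 1.84
-25 tx -0.56 ty 2.33
-30 tx -0.80 ty 2.79
-35 tx -1.08 ty 3.23
-40 tx -1.40 ty 3.65
-40
-45 tx -0.35 ty 0.39
-50 tx -0.74 ty 0.74
-55 tx -1.15 ty 1.06
-60 tx -1.60 ty 1.34
-64 tx -1.97 ty 1.54
-66 tx -2.16 ty 1.62
-68 tx -2.35 ty 1.71
```

```bash
python3 -m creep '[{"tx":-0.02,"ty":0.31,"tz":-0.05,"ax":0,"ay":0,"az":0},{"tx":-0.09,"ty":0.83,"tz":-0.1,"ax":0,"ay":0,"az":0},{"tx":-0.2,"ty":1.34,"tz":-0.1,"ax":0,"ay":0,"az":0},{"tx":-0.36,"ty":1.84,"tz":-0.1,"ax":0,"ay":0,"az":0},{"tx":-0.56,"ty":2.33,"tz":-0.1,"ax":0,"ay":0,"az":0},{"tx":-0.8,"ty":2.79,"tz":-0.1,"ax":0,"ay":0,"az":0},{"tx":-1.08,"ty":3.23,"tz":-0.1,"ax":0,"ay":0,"az":0},{"tx":-1.4,"ty":3.65,"tz":-0.1,"ax":0,"ay":0,"az":0}]' 0 >/dev/null
python3 g.py && python3 -m creep '[{"tx":-0.35,"ty":0.39,"tz":0,"ax":0,"ay":0,"az":0},{"tx":-0.74,"ty":0.74,"tz":0,"ax":0,"ay":0,"az":0},{"tx":-1.15,"ty":1.06,"tz":0,"ax":0,"ay":0,"az":0},{"tx":-1.6,"ty":1.34,"tz":0,"ax":0,"ay":0,"az":0},{"tx":-1.97,"ty":1.54,"tz":0,"ax":0,"ay":0,"az":0},{"tx":-2.16,"ty":1.62,"tz":0,"ax":0,"ay":0,"az":0},{"tx":-2.35,"ty":1.71,"tz":0,"ax":0,"ay":0,"az":0}]' 0 >/dev/null; python3 g.py
```

```text
t 5.72 pos [ 0.6222 -0.0839  0.1451] th -25.63 al -40.80 r 60.22 Frad 2.37 Ftan(ccw) 2.59 Fz -1.83 Mz 0.049 gap 0.0166
t 5.72 pos [ 0.6222 -0.0839  0.1451] th -25.63 al -40.80 r 60.22 Frad 2.37 Ftan(ccw) 2.59 Fz -1.83 Mz 0.049 gap 0.0166False
False
```

```bash
sed -i 's/sys.exit(abs(f\[:2\]@t)>lim)/sys.exit(int(abs(f[:2]@t)>lim))/' g.py
python3 -m creep '[{"tx":-0.35,"ty":0.39,"tz":0.05,"ax":0,"ay":0,"az":0},{"tx":-0.74,"ty":0.74,"tz":0.05,"ax":0,"ay":0,"az":0},{"tx":-1.15,"ty":1.06,"tz":0.05,"ax":0,"ay":0,"az":0},{"tx":-1.6,"ty":1.34,"tz":0.05,"ax":0,"ay":0,"az":0},{"tx":-1.97,"ty":1.54,"tz":0.05,"ax":0,"ay":0,"az":0},{"tx":-2.16,"ty":1.62,"tz":0.05,"ax":0,"ay":0,"az":0},{"tx":-2.35,"ty":1.71,"tz":0.05,"ax":0,"ay":0,"az":0}]' 0 >/dev/null; python3 g.py;python3 g.py
```

```text
t 6.60 pos [ 0.6041 -0.1061  0.145 ] th -53.16 al -68.33 r 60.40 Frad 2.40 Ftan(ccw) 1.74 Fz -0.03 Mz 0.006 gap 0.0170
t 6.60 pos [ 0.6041 -0.1061  0.145 ] th -53.16 al -68.33 r 60.40 Frad 2.40 Ftan(ccw) 1.74 Fz -0.03 Mz 0.006 gap 0.0170
```

Steady turning force of about 2 N. Next is a quick move to just short of the earliest possible stop, then 1° steps with a force check after each.

```bash
python3 - <<'E'
import numpy as np
def T(a0,l):
    for a in l:
        r=np.radians(a);r0=np.radians(a0); print(a,"tx %.2f ty %.2f"%(6*(np.cos(r)-np.cos(r0)),-6*(np.sin(r)-np.sin(r0))))
T(-68,[-72,-76,-80,-82])
for a in range(-84,-206,-8):
    m=np.radians(a-4);k=6*2*np.sin(np.radians(.5)); print(a,"->",a-8, "%.3f %.3f"%(k*np.sin(m),k*np.cos(m)))
E
python3 -m creep '[{"tx":-0.39,"ty":0.14,"tz":0,"ax":0,"ay":0,"az":0},{"tx":-0.8,"ty":0.26,"tz":0,"ax":0,"ay":0,"az":0},{"tx":-1.21,"ty":0.35,"tz":0,"ax":0,"ay":0,"az":0},{"tx":-1.41,"ty":0.38,"tz":0,"ax":0,"ay":0,"az":0}]' 0 >/dev/null; python3 g.py
```

```text
-72 tx -0.39 ty 0.14
-76 tx -0.80 ty 0.26
-80 tx -1.21 ty 0.35
-82 tx -1.41 ty 0.38
-84 -> -92 -0.105 0.004
-92 -> -100 -0.104 -0.011
-100 -> -108 -0.102 -0.025
-108 -> -116 -0.097 -0.039
-116 -> -124 -0.091 -0.052
-124 -> -132 -0.083 -0.064
-132 -> -140 -0.073 -0.075
-140 -> -148 -0.062 -0.085
-148 -> -156 -0.049 -0.092
-156 -> -164 -0.036 -0.098
-164 -> -172 -0.022 -0.102
-172 -> -180 -0.007 -0.104
-180 -> -188 0.007 -0.104
-188 -> -196 0.022 -0.102
-196 -> -204 0.036 -0.098
-204 -> -212 0.049 -0.092
t 7.10 pos [ 0.5909 -0.1136  0.1449] th -67.60 al -82.77 r 60.41 Frad 3.78 Ftan(ccw) 1.75 Fz 1.67 Mz 0.023 gap 0.0172
```

```bash
python3 -m creep '[{"tx":-0.2,"ty":0.07,"tz":0.02,"ax":0,"ay":0,"az":0}]' >/dev/null; python3 g.py 4.5 &&
python3 -m creep '[{"tx":-0.105,"ty":0.01,"tz":0,"ax":0,"ay":0,"az":0}]' >/dev/null; python3 g.py 4.5 &&
python3 -m creep '[{"tx":-0.105,"ty":0.005,"tz":0,"ax":0,"ay":0,"az":0}]' >/dev/null; python3 g.py 4.5 &&
python3 -m creep '[{"tx":-0.105,"ty":0.005,"tz":0,"ax":0,"ay":0,"az":0}]' >/dev/null; python3 g.py 4.5 &&
python3 -m creep '[{"tx":-0.105,"ty":0.005,"tz":0,"ax":0,"ay":0,"az":0}]' >/dev/null; python3 g.py 4.5
```

```text
t 7.22 pos [ 0.5895 -0.1143  0.1448] th -69.07 al -84.24 r 60.48 Frad 1.69 Ftan(ccw) 1.41 Fz 3.19 Mz 0.027 gap 0.0170
t 7.35 pos [ 0.5886 -0.1146  0.1448] th -69.94 al -85.11 r 60.45 Frad 1.80 Ftan(ccw) 1.98 Fz 4.06 Mz -0.007 gap 0.0171
t 7.47 pos [ 0.5878 -0.1149  0.1448] th -70.83 al -86.00 r 60.48 Frad 2.96 Ftan(ccw) 2.24 Fz 4.78 Mz -0.003 gap 0.0168
t 7.60 pos [ 0.5868 -0.1153  0.1448] th -71.82 al -86.99 r 60.49 Frad 3.11 Ftan(ccw) 1.97 Fz 4.85 Mz 0.010 gap 0.0168
t 7.72 pos [ 0.5857 -0.1156  0.1448] th -72.88 al -88.05 r 60.47 Frad 1.74 Ftan(ccw) 2.19 Fz 3.64 Mz 0.040 gap 0.0169
```

```bash
python3 -m creep '[{"tx":-0.105,"ty":0.0,"tz":0,"ax":0,"ay":0,"az":0}]' >/dev/null; python3 g.py 4.5 &&
python3 -m creep '[{"tx":-0.105,"ty":0,"tz":0,"ax":0,"ay":0,"az":0}]' >/dev/null; python3 g.py 4.5 &&
python3 -m creep '[{"tx":-0.105,"ty":0,"tz":-0.02,"ax":0,"ay":0,"az":0}]' >/dev/null; python3 g.py 4.5 &&
python3 -m creep '[{"tx":-0.105,"ty":-0.005,"tz":0,"ax":0,"ay":0,"az":0}]' >/dev/null; python3 g.py 4.5 &&
python3 -m creep '[{"tx":-0.105,"ty":-0.005,"tz":0,"ax":0,"ay":0,"az":0}]' >/dev/null; python3 g.py 4.5 &&
python3 -m creep '[{"tx":-0.105,"ty":-0.01,"tz":-0.02,"ax":0,"ay":0,"az":0}]' >/dev/null; python3 g.py 4.5 &&
python3 -m creep '[{"tx":-0.105,"ty":-0.01,"tz":0,"ax":0,"ay":0,"az":0}]' >/dev/null; python3 g.py 4.5 &&
python3 -m creep '[{"tx":-0.105,"ty":-0.01,"tz":0,"ax":0,"ay":0,"az":0}]' >/dev/null; python3 g.py 4.5 &&
python3 -m creep '[{"tx":-0.105,"ty":-0.015,"tz":0,"ax":0,"ay":0,"az":0}]' >/dev/null; python3 g.py 4.5 &&
python3 -m creep '[{"tx":-0.105,"ty":-0.015,"tz":0,"ax":0,"ay":0,"az":0}]' >/dev/null; python3 g.py 4.5 &&
python3 -m creep '[{"tx":-0.105,"ty":-0.02,"tz":0,"ax":0,"ay":0,"az":0}]' >/dev/null; python3 g.py 4.5 &&
python3 -m creep '[{"tx":-0.105,"ty":-0.02,"tz":0,"ax":0,"ay":0,"az":0}]' >/dev/null; python3 g.py 4.5
```

```text
t 7.85 pos [ 0.5847 -0.1159  0.1447] th -73.91 al -89.08 r 60.50 Frad 2.61 Ftan(ccw) 2.22 Fz 5.25 Mz -0.006 gap 0.0168
t 7.97 pos [ 0.5836 -0.1162  0.1447] th -74.94 al -90.11 r 60.51 Frad 2.12 Ftan(ccw) 2.43 Fz 4.60 Mz -0.026 gap 0.0171
t 8.10 pos [ 0.5824 -0.1165  0.1448] th -76.09 al -91.26 r 60.47 Frad 2.58 Ftan(ccw) 1.38 Fz 4.74 Mz -0.058 gap 0.0172
t 8.22 pos [ 0.5814 -0.1168  0.1448] th -77.11 al -92.28 r 60.49 Frad 3.09 Ftan(ccw) 2.15 Fz 4.70 Mz 0.082 gap 0.0173
t 8.35 pos [ 0.5804 -0.117   0.1447] th -78.10 al -93.27 r 60.47 Frad 2.41 Ftan(ccw) 1.82 Fz 4.52 Mz 0.008 gap 0.0167
t 8.47 pos [ 0.5792 -0.1172  0.1448] th -79.22 al -94.39 r 60.45 Frad 2.75 Ftan(ccw) 1.80 Fz 3.28 Mz 0.020 gap 0.0169
t 8.60 pos [ 0.5781 -0.1174  0.1448] th -80.27 al -95.44 r 60.48 Frad 3.20 Ftan(ccw) 2.18 Fz 2.94 Mz 0.020 gap 0.0170
t 8.72 pos [ 0.5771 -0.1175  0.1448] th -81.22 al -96.39 r 60.43 Frad 2.26 Ftan(ccw) 2.38 Fz 3.43 Mz -0.001 gap 0.0170
t 8.85 pos [ 0.5761 -0.1177  0.1448] th -82.23 al -97.40 r 60.43 Frad 2.13 Ftan(ccw) 2.82 Fz 1.99 Mz 0.001 gap 0.0170
t 8.97 pos [ 0.575  -0.1178  0.1448] th -83.24 al -98.41 r 60.41 Frad 1.81 Ftan(ccw) 2.17 Fz 3.70 Mz 0.002 gap 0.0169
t 9.10 pos [ 0.574  -0.1179  0.1448] th -84.25 al -99.42 r 60.42 Frad 1.64 Ftan(ccw) 2.24 Fz 3.35 Mz 0.029 gap 0.0166
t 9.22 pos [ 0.5729 -0.118   0.1448] th -85.26 al -100.43 r 60.41 Frad 2.92 Ftan(ccw) 2.90 Fz 3.04 Mz -0.022 gap 0.0166
```

```bash
python3 -m creep '[{"tx":-0.103,"ty":-0.02,"tz":0,"ax":0,"ay":0,"az":0}]' >/dev/null; python3 g.py 4.5 &&
python3 -m creep '[{"tx":-0.102,"ty":-0.022,"tz":-0.02,"ax":0,"ay":0,"az":0}]' >/dev/null; python3 g.py 4.5 &&
python3 -m creep '[{"tx":-0.102,"ty":-0.024,"tz":0,"ax":0,"ay":0,"az":0}]' >/dev/null; python3 g.py 4.5 &&
python3 -m creep '[{"tx":-0.102,"ty":-0.025,"tz":0,"ax":0,"ay":0,"az":0}]' >/dev/null; python3 g.py 4.5 &&
python3 -m creep '[{"tx":-0.1,"ty":-0.027,"tz":0,"ax":0,"ay":0,"az":0}]' >/dev/null; python3 g.py 4.5 &&
python3 -m creep '[{"tx":-0.1,"ty":-0.03,"tz":0,"ax":0,"ay":0,"az":0}]' >/dev/null; python3 g.py 4.5 &&
python3 -m creep '[{"tx":-0.1,"ty":-0.03,"tz":0,"ax":0,"ay":0,"az":0}]' >/dev/null; python3 g.py 4.5 &&
python3 -m creep '[{"tx":-0.1,"ty":-0.033,"tz":0,"ax":0,"ay":0,"az":0}]' >/dev/null; python3 g.py 4.5 &&
python3 -m creep '[{"tx":-0.098,"ty":-0.035,"tz":0,"ax":0,"ay":0,"az":0}]' >/dev/null; python3 g.py 4.5 &&
python3 -m creep '[{"tx":-0.098,"ty":-0.036,"tz":0,"ax":0,"ay":0,"az":0}]' >/dev/null; python3 g.py 4.5 &&
python3 -m creep '[{"tx":-0.098,"ty":-0.038,"tz":0,"ax":0,"ay":0,"az":0}]' >/dev/null; python3 g.py 4.5 &&
python3 -m creep '[{"tx":-0.097,"ty":-0.04,"tz":0,"ax":0,"ay":0,"az":0}]' >/dev/null; python3 g.py 4.5 &&
python3 -m creep '[{"tx":-0.096,"ty":-0.042,"tz":0,"ax":0,"ay":0,"az":0}]' >/dev/null; python3 g.py 4.5 &&
python3 -m creep '[{"tx":-0.095,"ty":-0.043,"tz":0,"ax":0,"ay":0,"az":0}]' >/dev/null; python3 g.py 4.5 &&
python3 -m creep '[{"tx":-0.095,"ty":-0.045,"tz":0,"ax":0,"ay":0,"az":0}]' >/dev/null; python3 g.py 4.5 &&
python3 -m creep '[{"tx":-0.094,"ty":-0.046,"tz":0,"ax":0,"ay":0,"az":0}]' >/dev/null; python3 g.py 4.5
```

```text
t 9.35 pos [ 0.5718 -0.1181  0.1448] th -86.26 al -101.43 r 60.40 Frad 2.93 Ftan(ccw) 1.94 Fz 2.62 Mz 0.017 gap 0.0168
t 9.47 pos [ 0.5707 -0.1181  0.1449] th -87.38 al -102.55 r 60.39 Frad 3.15 Ftan(ccw) 3.01 Fz 1.48 Mz 0.006 gap 0.0168
t 9.60 pos [ 0.5696 -0.1181  0.1449] th -88.40 al -103.57 r 60.35 Frad 3.53 Ftan(ccw) 2.41 Fz 1.99 Mz 0.018 gap 0.0168
t 9.72 pos [ 0.5686 -0.1181  0.1449] th -89.38 al -104.55 r 60.34 Frad 3.76 Ftan(ccw) 2.44 Fz 1.87 Mz -0.007 gap 0.0170
t 9.85 pos [ 0.5675 -0.1181  0.1449] th -90.33 al -105.50 r 60.31 Frad 2.52 Ftan(ccw) 2.95 Fz 1.73 Mz 0.058 gap 0.0170
t 9.97 pos [ 0.5665 -0.1181  0.1449] th -91.31 al -106.48 r 60.32 Frad 3.12 Ftan(ccw) 2.97 Fz 1.00 Mz 0.028 gap 0.0169
t 10.10 pos [ 0.5655 -0.118   0.1449] th -92.28 al -107.45 r 60.29 Frad 3.74 Ftan(ccw) 0.84 Fz 0.14 Mz 0.028 gap 0.0173
t 10.22 pos [ 0.5644 -0.118   0.1449] th -93.32 al -108.49 r 60.29 Frad 3.65 Ftan(ccw) 1.89 Fz -0.09 Mz 0.081 gap 0.0166
t 10.35 pos [ 0.5634 -0.1179  0.145 ] th -94.30 al -109.47 r 60.27 Frad 3.45 Ftan(ccw) 1.84 Fz -0.22 Mz 0.054 gap 0.0171
t 10.47 pos [ 0.5623 -0.1178  0.145 ] th -95.29 al -110.46 r 60.26 Frad 3.87 Ftan(ccw) 2.20 Fz -0.57 Mz 0.051 gap 0.0169
t 10.60 pos [ 0.5613 -0.1177  0.145 ] th -96.27 al -111.44 r 60.24 Frad 3.16 Ftan(ccw) 2.04 Fz 0.62 Mz -0.020 gap 0.0171
t 10.72 pos [ 0.5603 -0.1176  0.145 ] th -97.26 al -112.43 r 60.24 Frad 4.15 Ftan(ccw) 2.70 Fz -0.54 Mz 0.029 gap 0.0170
t 10.85 pos [ 0.5592 -0.1174  0.145 ] th -98.28 al -113.45 r 60.25 Frad 3.35 Ftan(ccw) 2.26 Fz 0.61 Mz 0.053 gap 0.0168
t 10.97 pos [ 0.5582 -0.1172  0.145 ] th -99.24 al -114.41 r 60.22 Frad 3.54 Ftan(ccw) 2.11 Fz -0.11 Mz 0.003 gap 0.0167
t 11.10 pos [ 0.5572 -0.117   0.145 ] th -100.23 al -115.40 r 60.20 Frad 3.12 Ftan(ccw) 1.52 Fz -0.11 Mz 0.030 gap 0.0169
t 11.22 pos [ 0.5562 -0.1169  0.145 ] th -101.23 al -116.40 r 60.23 Frad 3.34 Ftan(ccw) 2.21 Fz -0.70 Mz -0.003 gap 0.0175
```

```bash
python3 -m creep '[{"tx":-0.1,"ty":-0.02,"tz":0,"ax":0,"ay":0,"az":0}]' >/dev/null; python3 g.py 4.5 &&
python3 -m creep '[{"tx":-0.093,"ty":-0.049,"tz":0,"ax":0,"ay":0,"az":0}]' >/dev/null; python3 g.py 4.5 &&
python3 -m creep '[{"tx":-0.092,"ty":-0.05,"tz":0,"ax":0,"ay":0,"az":0}]' >/dev/null; python3 g.py 4.5 &&
python3 -m creep '[{"tx":-0.091,"ty":-0.052,"tz":0,"ax":0,"ay":0,"az":0}]' >/dev/null; python3 g.py 4.5 &&
python3 -m creep '[{"tx":-0.09,"ty":-0.053,"tz":0,"ax":0,"ay":0,"az":0}]' >/dev/null; python3 g.py 4.5 &&
python3 -m creep '[{"tx":-0.089,"ty":-0.055,"tz":0,"ax":0,"ay":0,"az":0}]' >/dev/null; python3 g.py 4.5 &&
python3 -m creep '[{"tx":-0.088,"ty":-0.057,"tz":0,"ax":0,"ay":0,"az":0}]' >/dev/null; python3 g.py 4.5 &&
python3 -m creep '[{"tx":-0.087,"ty":-0.059,"tz":0,"ax":0,"ay":0,"az":0}]' >/dev/null; python3 g.py 4.5 &&
python3 -m creep '[{"tx":-0.086,"ty":-0.06,"tz":0,"ax":0,"ay":0,"az":0}]' >/dev/null; python3 g.py 4.5 &&
python3 -m creep '[{"tx":-0.085,"ty":-0.062,"tz":0,"ax":0,"ay":0,"az":0}]' >/dev/null; python3 g.py 4.5 &&
python3 -m creep '[{"tx":-0.084,"ty":-0.063,"tz":0,"ax":0,"ay":0,"az":0}]' >/dev/null; python3 g.py 4.5 &&
python3 -m creep '[{"tx":-0.083,"ty":-0.065,"tz":0,"ax":0,"ay":0,"az":0}]' >/dev/null; python3 g.py 4.5 &&
python3 -m creep '[{"tx":-0.081,"ty":-0.066,"tz":0,"ax":0,"ay":0,"az":0}]' >/dev/null; python3 g.py 4.5 &&
python3 -m creep '[{"tx":-0.08,"ty":-0.068,"tz":0,"ax":0,"ay":0,"az":0}]' >/dev/null; python3 g.py 4.5 &&
python3 -m creep '[{"tx":-0.079,"ty":-0.069,"tz":0,"ax":0,"ay":0,"az":0}]' >/dev/null; python3 g.py 4.5 &&
python3 -m creep '[{"tx":-0.078,"ty":-0.07,"tz":0,"ax":0,"ay":0,"az":0}]' >/dev/null; python3 g.py 4.5
```

```text
t 11.35 pos [ 0.5552 -0.1167  0.145 ] th -102.17 al -117.34 r 60.22 Frad 2.07 Ftan(ccw) 2.83 Fz -0.97 Mz -0.034 gap 0.0169
t 11.47 pos [ 0.5542 -0.1164  0.145 ] th -103.15 al -118.32 r 60.19 Frad 3.00 Ftan(ccw) 2.10 Fz -2.25 Mz -0.016 gap 0.0169
t 11.60 pos [ 0.5532 -0.1162  0.145 ] th -104.15 al -119.32 r 60.21 Frad 3.54 Ftan(ccw) 2.52 Fz -1.02 Mz -0.023 gap 0.0166
t 11.72 pos [ 0.5522 -0.1159  0.145 ] th -105.13 al -120.30 r 60.20 Frad 2.85 Ftan(ccw) 1.84 Fz -2.66 Mz -0.012 gap 0.0173
t 11.85 pos [ 0.5512 -0.1156  0.145 ] th -106.14 al -121.31 r 60.18 Frad 2.30 Ftan(ccw) 1.61 Fz -1.69 Mz 0.005 gap 0.0173
t 11.97 pos [ 0.5502 -0.1153  0.145 ] th -107.13 al -122.30 r 60.20 Frad 3.01 Ftan(ccw) 1.84 Fz -2.27 Mz 0.036 gap 0.0171
t 12.10 pos [ 0.5492 -0.115   0.145 ] th -108.13 al -123.30 r 60.19 Frad 1.76 Ftan(ccw) 1.90 Fz -1.80 Mz 0.040 gap 0.0170
t 12.22 pos [ 0.5482 -0.1147  0.145 ] th -109.09 al -124.26 r 60.21 Frad 2.34 Ftan(ccw) 1.76 Fz -2.02 Mz 0.034 gap 0.0171
t 12.35 pos [ 0.5472 -0.1143  0.145 ] th -110.09 al -125.26 r 60.18 Frad 2.81 Ftan(ccw) 2.27 Fz -3.64 Mz 0.030 gap 0.016
[... 158 characters left out ...]
5 ] th -112.07 al -127.24 r 60.19 Frad 2.60 Ftan(ccw) 2.39 Fz -3.49 Mz -0.035 gap 0.0169
t 12.72 pos [ 0.5443 -0.1132  0.1451] th -113.06 al -128.23 r 60.23 Frad 1.77 Ftan(ccw) 2.27 Fz -3.38 Mz 0.007 gap 0.0173
t 12.85 pos [ 0.5434 -0.1128  0.1451] th -114.06 al -129.23 r 60.19 Frad 2.27 Ftan(ccw) 2.00 Fz -2.57 Mz -0.053 gap 0.0171
t 12.97 pos [ 0.5424 -0.1123  0.145 ] th -115.05 al -130.22 r 60.19 Frad 1.32 Ftan(ccw) 1.18 Fz -2.93 Mz 0.010 gap 0.0165
t 13.10 pos [ 0.5415 -0.1119  0.1451] th -116.06 al -131.23 r 60.18 Frad 2.50 Ftan(ccw) 2.46 Fz -3.28 Mz 0.007 gap 0.0168
t 13.22 pos [ 0.5406 -0.1114  0.1451] th -117.04 al -132.21 r 60.17 Frad 2.08 Ftan(ccw) 2.74 Fz -3.12 Mz -0.005 gap 0.0171
```

```bash
python3 -m creep '[{"tx":-0.077,"ty":-0.071,"tz":0.04,"ax":0,"ay":0,"az":0}]' >/dev/null; python3 g.py 4.5 &&
python3 -m creep '[{"tx":-0.076,"ty":-0.073,"tz":0,"ax":0,"ay":0,"az":0}]' >/dev/null; python3 g.py 4.5 &&
python3 -m creep '[{"tx":-0.075,"ty":-0.074,"tz":0,"ax":0,"ay":0,"az":0}]' >/dev/null; python3 g.py 4.5 &&
python3 -m creep '[{"tx":-0.073,"ty":-0.075,"tz":0,"ax":0,"ay":0,"az":0}]' >/dev/null; python3 g.py 4.5 &&
python3 -m creep '[{"tx":-0.072,"ty":-0.076,"tz":0,"ax":0,"ay":0,"az":0}]' >/dev/null; python3 g.py 4.5 &&
python3 -m creep '[{"tx":-0.071,"ty":-0.077,"tz":0,"ax":0,"ay":0,"az":0}]' >/dev/null; python3 g.py 4.5 &&
python3 -m creep '[{"tx":-0.069,"ty":-0.079,"tz":0,"ax":0,"ay":0,"az":0}]' >/dev/null; python3 g.py 4.5 &&
python3 -m creep '[{"tx":-0.068,"ty":-0.08,"tz":0,"ax":0,"ay":0,"az":0}]' >/dev/null; python3 g.py 4.5 &&
python3 -m creep '[{"tx":-0.067,"ty":-0.081,"tz":0.02,"ax":0,"ay":0,"az":0}]' >/dev/null; python3 g.py 4.5 &&
python3 -m creep '[{"tx":-0.065,"ty":-0.082,"tz":0,"ax":0,"ay":0,"az":0}]' >/dev/null; python3 g.py 4.5 &&
python3 -m creep '[{"tx":-0.064,"ty":-0.083,"tz":0,"ax":0,"ay":0,"az":0}]' >/dev/null; python3 g.py 4.5 &&
python3 -m creep '[{"tx":-0.062,"ty":-0.084,"tz":0,"ax":0,"ay":0,"az":0}]' >/dev/null; python3 g.py 4.5 &&
python3 -m creep '[{"tx":-0.061,"ty":-0.085,"tz":0,"ax":0,"ay":0,"az":0}]' >/dev/null; python3 g.py 4.5 &&
python3 -m creep '[{"tx":-0.059,"ty":-0.086,"tz":0,"ax":0,"ay":0,"az":0}]' >/dev/null; python3 g.py 4.5 &&
python3 -m creep '[{"tx":-0.058,"ty":-0.087,"tz":0,"ax":0,"ay":0,"az":0}]' >/dev/null; python3 g.py 4.5 &&
python3 -m creep '[{"tx":-0.056,"ty":-0.088,"tz":0,"ax":0,"ay":0,"az":0}]' >/dev/null; python3 g.py 4.5
```

```text
t 13.35 pos [ 0.5399 -0.1111  0.145 ] th -117.73 al -132.90 r 60.21 Frad 1.50 Ftan(ccw) 3.09 Fz -2.14 Mz 0.004 gap 0.0168
t 13.47 pos [ 0.539  -0.1106  0.145 ] th -118.70 al -133.87 r 60.20 Frad 1.28 Ftan(ccw) 2.44 Fz -1.43 Mz -0.027 gap 0.0169
t 13.60 pos [ 0.538  -0.1101  0.145 ] th -119.75 al -134.92 r 60.18 Frad 2.60 Ftan(ccw) 2.25 Fz -1.43 Mz -0.006 gap 0.0172
t 13.72 pos [ 0.5371 -0.1095  0.145 ] th -120.78 al -135.95 r 60.18 Frad 2.53 Ftan(ccw) 1.66 Fz -1.69 Mz 0.033 gap 0.0173
t 13.85 pos [ 0.5362 -0.109   0.145 ] th -121.77 al -136.94 r 60.16 Frad 1.92 Ftan(ccw) 1.83 Fz -1.28 Mz -0.028 gap 0.0170
t 13.97 pos [ 0.5353 -0.1084  0.1449] th -122.78 al -137.95 r 60.20 Frad 1.86 Ftan(ccw) 2.70 Fz -0.15 Mz 0.017 gap 0.0169
t 14.10 pos [ 0.5344 -0.1078  0.1449] th -123.80 al -138.97 r 60.18 Frad 1.84 Ftan(ccw) 2.59 Fz 0.11 Mz -0.033 gap 0.0174
t 14.22 pos [ 0.5336 -0.1072  0.1449] th -124.79 al -139.96 r 60.20 Frad 1.36 Ftan(ccw) 2.25 Fz 0.26 Mz -0.018 gap 0.0167
t 14.35 pos [ 0.5328 -0.1067  0.1448] th -125.67 al -140.84 r 60.19 Frad 2.92 Ftan(ccw) 2.49 Fz 1.37 Mz -0.014 gap 0.0171
[... 153 characters left out ...]
.1449] th -127.00 al -142.17 r 60.16 Frad 1.71 Ftan(ccw) 4.27 Fz 0.96 Mz -0.023 gap 0.0175
t 14.72 pos [ 0.5316 -0.1057  0.1449] th -127.12 al -142.29 r 60.12 Frad 1.42 Ftan(ccw) 6.14 Fz -0.38 Mz 0.001 gap 0.0170
t 14.72 pos [ 0.5316 -0.1057  0.1449] th -127.12 al -142.29 r 60.12 Frad 1.42 Ftan(ccw) 6.14 Fz -0.38 Mz 0.001 gap 0.0170
t 14.72 pos [ 0.5316 -0.1057  0.1449] th -127.12 al -142.29 r 60.12 Frad 1.42 Ftan(ccw) 6.14 Fz -0.38 Mz 0.001 gap 0.0170
t 14.72 pos [ 0.5316 -0.1057  0.1449] th -127.12 al -142.29 r 60.12 Frad 1.42 Ftan(ccw) 6.14 Fz -0.38 Mz 0.001 gap 0.0170
t 14.72 pos [ 0.5316 -0.1057  0.1449] th -127.12 al -142.29 r 60.12 Frad 1.42 Ftan(ccw) 6.14 Fz -0.38 Mz 0.001 gap 0.0170
```

Bottom felt: the last two 1° steps moved only 0.34° and 0.12°, and tangential force rose 3.1 → 4.3 → 6.1 N. I'll confirm with one small step, then fit the circle to get the target angle.

```bash
python3 -m creep '[{"tx":-0.03,"ty":-0.042,"tz":0,"ax":0,"ay":0,"az":0},{"tx":-0.03,"ty":-0.042,"tz":0,"ax":0,"ay":0,"az":0}]' >/dev/null; python3 g.py
python3 - <<'E'
import numpy as np
from scipy.optimize import least_squares
P=np.array([(.6264,-.043),(.6222,-.0839),(.6041,-.1061),(.5878,-.1149),(.5781,-.1174),(.5686,-.1181),(.5582,-.1172),(.5512,-.1156),(.5415,-.1119),(.5362,-.109),(.5320,-.1061)])
f=least_squares(lambda v:np.hypot(P[:,0]-v[0],P[:,1]-v[1])-v[2],[.568,-.058,.06]);print(f.x,np.round(f.fun*1e3,2))
f2=least_squares(lambda v:np.hypot(P[:,0]-v[0],P[:,1]-v[1])-.06,[.568,-.058]);print(f2.x,np.round(f2.fun*1e3,2))
for S in (f.x[:2],f2.x,np.array([.5679,-.0578])):
    d=np.array([.5317,-.1058])-S; a=np.degrees(np.arctan2(d[1],d[0]));g=np.radians(a+90)
    print("bottom",a,"target pos",S+.0602*np.array([np.cos(g),np.sin(g)]))
a0=-143.1
def T(a0,l):
    print(a0)
    for a in l:
        r=np.radians(a);r0=np.radians(a0); print(a,"tx %.2f ty %.2f"%(6.02*(np.cos(r)-np.cos(r0)),-6.02*(np.sin(r)-np.sin(r0))))
T(-142.3,[-141,-138,-134,-129,-124,-118,-112,-106]);T(-106,[-100,-94,-88,-82,-76,-70,-64,-60]);
E
```

```text
t 14.97 pos [ 0.5316 -0.1058  0.1449] th -127.08 al -142.25 r 60.15 Frad 1.52 Ftan(ccw) 5.68 Fz 0.44 Mz -0.031 gap 0.0169
[ 0.56807966 -0.05795516  0.06015076] [ 0.06 -0.13 -0.02  0.11  0.13 -0.   -0.09 -0.09 -0.01  0.03  0.01]
[ 0.56815896 -0.05812399] [ 0.17 -0.13 -0.05  0.08  0.1  -0.02 -0.09 -0.07  0.02  0.08  0.08]
bottom -127.24817819114828 target pos [ 0.61600014 -0.09439234]
bottom -127.40599296434326 target pos [ 0.6159789  -0.09469302]
bottom -127.02238106365658 target pos [ 0.6159637  -0.09404804]
-142.3
-141 tx 0.08 ty 0.11
-138 tx 0.29 ty 0.35
-134 tx 0.58 ty 0.65
-129 tx 0.97 ty 1.00
-124 tx 1.40 ty 1.31
-118 tx 1.94 ty 1.63
-112 tx 2.51 ty 1.90
-106 tx 3.10 ty 2.11
-106
-100 tx 0.61 ty 0.14
-94 tx 1.24 ty 0.22
-88 tx 1.87 ty 0.23
-82 tx 2.50 ty 0.17
-76 tx 3.12 ty 0.05
-70 tx 3.72 ty -0.13
-64 tx 4.30 ty -0.38
-60 tx 4.67 ty -0.57
```

Bottom is confirmed: the position is fixed at (0.5316, -0.1058). A quarter turn counter-clockwise puts the TCP at (0.616, -0.0944). Backing off now.

```bash
python3 -m creep '[{"tx":0.08,"ty":0.11,"tz":0,"ax":0,"ay":0,"az":0},{"tx":0.29,"ty":0.35,"tz":0,"ax":0,"ay":0,"az":0},{"tx":0.58,"ty":0.65,"tz":0,"ax":0,"ay":0,"az":0},{"tx":0.97,"ty":1.0,"tz":0,"ax":0,"ay":0,"az":0},{"tx":1.4,"ty":1.31,"tz":0,"ax":0,"ay":0,"az":0},{"tx":1.94,"ty":1.63,"tz":0,"ax":0,"ay":0,"az":0},{"tx":2.51,"ty":1.9,"tz":0,"ax":0,"ay":0,"az":0},{"tx":3.1,"ty":2.11,"tz":0,"ax":0,"ay":0,"az":0}]' >/dev/null; python3 g.py 7 .56808 -.05796 &&
python3 -m creep '[{"tx":0.61,"ty":0.14,"tz":0,"ax":0,"ay":0,"az":0},{"tx":1.24,"ty":0.22,"tz":0,"ax":0,"ay":0,"az":0},{"tx":1.87,"ty":0.23,"tz":0,"ax":0,"ay":0,"az":0},{"tx":2.5,"ty":0.17,"tz":0,"ax":0,"ay":0,"az":0},{"tx":3.12,"ty":0.05,"tz":0,"ax":0,"ay":0,"az":0},{"tx":3.72,"ty":-0.13,"tz":0,"ax":0,"ay":0,"az":0},{"tx":4.3,"ty":-0.38,"tz":0,"ax":0,"ay":0,"az":0},{"tx":4.3,"ty":-0.38,"tz":0,"ax":0,"ay":0,"az":0}]' >/dev/null; python3 g.py 7 .56808 -.05796
```

```text
t 15.97 pos [ 0.5631 -0.1179  0.1447] th -94.73 al -109.90 r 60.17 Frad 3.54 Ftan(ccw) -1.88 Fz 5.42 Mz 0.043 gap 0.0169
t 16.98 pos [ 0.6073 -0.1033  0.145 ] th -49.12 al -64.29 r 60.00 Frad 5.88 Ftan(ccw) -0.92 Fz 2.18 Mz 0.061 gap 0.0167
```

```bash
python3 - <<'E'
import numpy as np
def T(a0,l):
    for a in l:
        r=np.radians(a);r0=np.radians(a0); print(a,"tx %.2f ty %.2f"%(6.03*np.cos(r)-6.0*np.cos(r0),-6.03*np.sin(r)+6.0*np.sin(r0)))
T(-64.3,[-61,-57,-54,-52.4])
E
```

```text
-61 tx 0.32 ty -0.13
-57 tx 0.68 ty -0.35
-54 tx 0.94 ty -0.53
-52.4 tx 1.08 ty -0.63
```

```bash
python3 -m creep '[{"tx":0.32,"ty":-0.13,"tz":0,"ax":0,"ay":0,"az":0},{"tx":0.68,"ty":-0.35,"tz":0,"ax":0,"ay":0,"az":0},{"tx":0.94,"ty":-0.53,"tz":0,"ax":0,"ay":0,"az":0},{"tx":1.08,"ty":-0.63,"tz":0,"ax":0,"ay":0,"az":0},{"tx":1.08,"ty":-0.63,"tz":0,"ax":0,"ay":0,"az":0}]' >/dev/null; python3 g.py 7 .56808 -.05796
```

```text
t 17.60 pos [ 0.616  -0.0941  0.145 ] th -36.98 al -52.15 r 60.00 Frad 5.82 Ftan(ccw) -1.27 Fz 1.24 Mz 0.028 gap 0.0170
```

The setting is at 90.2°. I'll relieve the radial preload, then open, check, and lift.

```bash
python3 -m creep '[{"tx":0.06,"ty":0.08,"tz":0,"ax":0,"ay":0,"az":0},{"tx":0.06,"ty":0.08,"tz":0,"ax":0,"ay":0,"az":0}]' >/dev/null; python3 g.py 7 .56808 -.05796
python3 -m creep '[{"tx":0,"ty":0,"tz":0,"ax":0,"ay":0,"az":0},{"tx":0,"ty":0,"tz":0,"ax":0,"ay":0,"az":0},{"tx":0,"ty":0,"tz":0,"ax":0,"ay":0,"az":0},{"tx":0,"ty":0,"tz":0,"ax":0,"ay":0,"az":0}]' 1 >/dev/null; python3 g.py 7 .56808 -.05796
python3 - <<'E'
from plant import *
import cv2
cv2.imwrite("pics/w5.png",read_camera("wrist")[:,:,::-1])
E
```

```text
t 17.85 pos [ 0.616  -0.0941  0.1449] th -36.97 al -52.14 r 60.01 Frad 4.80 Ftan(ccw) -0.29 Fz 3.35 Mz 0.014 gap 0.0170
t 18.35 pos [ 0.6148 -0.0927  0.1442] th -36.58 al -51.75 r 58.24 Frad 0.61 Ftan(ccw) -0.00 Fz -0.00 Mz -0.025 gap 0.0848
```

View pics/w5.png

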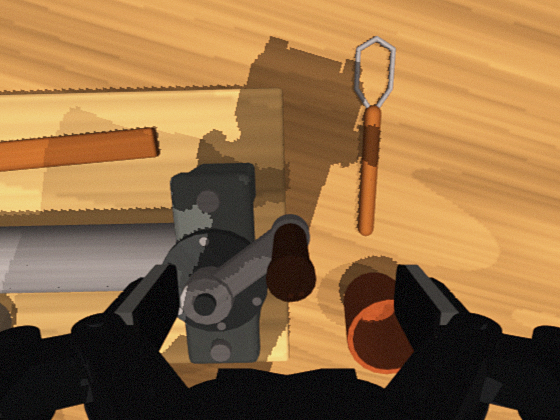

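The handle, with its top at about (290,277), stands free between the open jaws. The pot and loop tool look undisturbed. Lifting straight up.

```bash
python3 -m creep '[{"tx":0,"ty":0,"tz":-1.5,"ax":0,"ay":0,"az":0},{"tx":0,"ty":0,"tz":-4,"ax":0,"ay":0,"az":0},{"tx":0,"ty":0,"tz":-7,"ax":0,"ay":0,"az":0},{"tx":0,"ty":0,"tz":-10,"ax":0,"ay":0,"az":0},{"tx":0,"ty":0,"tz":-12,"ax":0,"ay":0,"az":0},{"tx":0,"ty":0,"tz":-12,"ax":0,"ay":0,"az":0},{"tx":0,"ty":0,"tz":-12,"ax":0,"ay":0,"az":0}]' 1
python3 - <<'E'
from plant import *
from h import *
c=camera_info("wrist");cv2.imwrite("pics/w6.png",read_camera("wrist")[:,:,::-1])
cv2.imwrite("pics/scene6.png",read_camera("scene")[:,:,::-1])
for a in (-37.2,): 
  p=np.array([.56808+.06*np.cos(np.radians(a)),-.05796+.06*np.sin(np.radians(a)),.183]);print(proj(c,p),proj(c,[.56808,-.05796,.14]))
import pickle;pickle.dump(c,open('w6.pkl','wb'))
crop('pics/w6.png','pics/w6c.png',190,170,133,100,6)
E
```

```text
time: 19.27
eef_pos: [0.6147, -0.0934, 0.264]
tcp_rot: [-180.0, 0.1, 15.2]
ft_force: [0.7, -0.3, -0.4]
finger_gap: 0.0853
[287.11830416 204.30778939] [232.17311538 232.80717061]
```

View pics/w6.png

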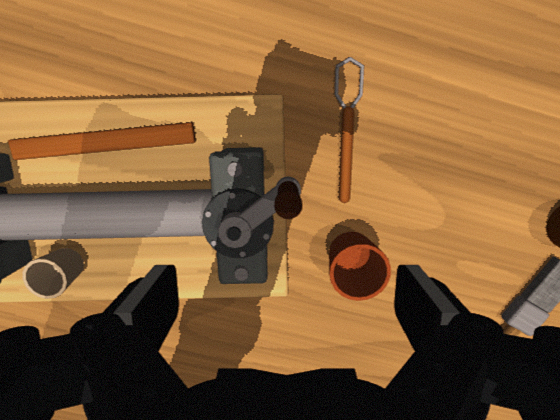

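View pics/w6c.png

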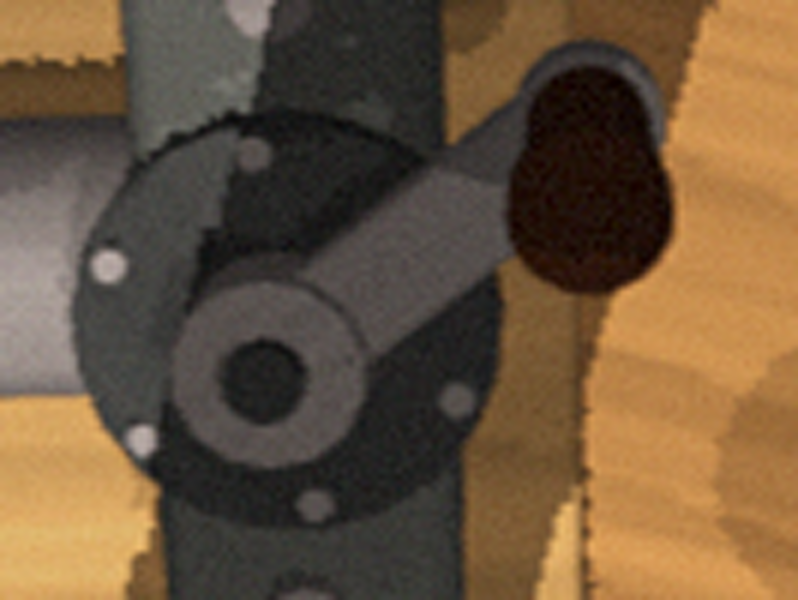

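Handle top at (288.3,205.0) and screw at (233.8,232.5), against predictions of (287.1,204.3) and (232.2,232.8), so the crank stayed put. Next I'll check that the insert bolts haven't rotated.

```bash
python3 - <<'E'
from h import *; import pickle
def A(f,S,H,B):
    c=pickle.load(open(f,'rb')); s=ray(c,*S,.14); h=ray(c,*H,.183)-s
    print(f,"crank",np.degrees(np.arctan2(h[1],h[0])), np.hypot(*h[:2]))
    for b in B:
        d=ray(c,*b,.114)-s; print("  %.1f %.1fmm"%(np.degrees(np.arctan2(d[1],d[0])),1e3*np.hypot(*d[:2])))
A('w2.pkl',(309.5,251.6),(284.6,201.4),[(270+x/8,195+y/8) for x,y in [(505,237),(530,470),(75,290),(107,520)]])
A('w6.pkl',(233.8,232.5),(288.3,205),[(190+x/6,170+y/6) for x,y in [(253,155),(108,265),(143,440),(315,505),(457,400)]])
E
```

```text
w2.pkl crank 36.2113440973428 0.0594817340845459
  -39.9 28.3mm
  -99.9 29.9mm
  84.9 28.2mm
  145.0 29.7mm
w6.pkl crank -37.48151247171461 0.059066097724897765
  23.9 26.9mm
  86.7 28.7mm
  145.4 30.6mm
  -158.3 31.1mm
  -101.1 29.6mm
```

View pics/scene6.png

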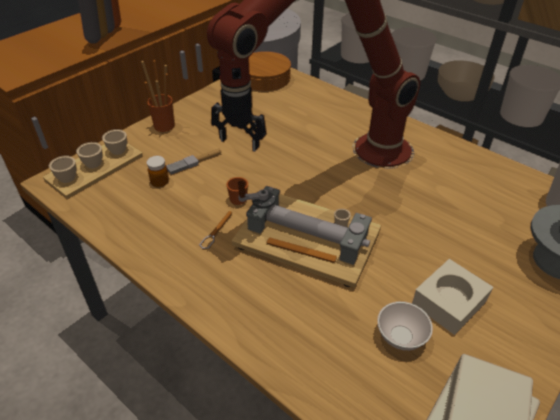

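The insert bolts sit at the same angles as before, within reading error. The crank is at -37.5° against the target of -37.2°, and the scene view shows everything else in place. Handing in.

```bash
python3 -c "
from plant import *
print(job_done())"
```

```text
the job is handed in; nothing more can be done
None
```

The gap is set: I wound the screw clockwise until it bottomed, backed it off a quarter turn, let go and lifted clear. The job was handed in at about 19.5 s of the 54 s allowed.

- **Winding in:** I took the last stretch in 1° steps, checking the force each time. Turning needed about 2 N at the handle. At the bottom the handle stopped moving and the force rose to about 6 N, well under the 15 N at which the insert slips. The screw bottomed about 163° (2.8 rad) from where it started.
- **Backing off:** The measured arm position put the back-off at about 90.2° before release.
- **After release:** The wrist camera put the crank at -37.5° against the target of -37.2°.
- **Insert:** Its bolts were at the same angles before and after, within 2°, which is about my reading error. Bolt angles alone wouldn't show a smaller slip, but the force stayed low.
- **Rest of the bench:** The loop tool, pot, cup and batten looked undisturbed.
- **Disagreement between cameras:** The wrist and top cameras placed the crank about 4–5 mm apart. I took the screw's axis from the path of the gripped handle instead, which fit a 60.15 mm circle to within 0.13 mm.

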